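Close the test-slab mould

TASK

Close the mould for the oven: take its upper half off the sloping draining stand by the handle, carry it over and lower it level onto the two guide pins of the lower half, the big hole on the big pin. Press it down gently past the sprung side catches until you feel it lie fully home, flat on the spacer frame, never pushing with more than about 40 N, then let go. Leave the jar, the bottle and the scraper where they are.

Things in the scene. Friction and masses are not known exactly. Their poses are not given: they have to be found in the camera images.
- upper: Upper mould half, loose: an aluminium plate 100 (x) by 180 (y) by 12 mm (z), 0.55 to 0.75 kg, with a bridge handle on top. Origin: middle of its underside; z is its upward normal, y runs along the handle and the line of the two holes, towards the big hole. At the start it lies on the stand, z leaning 35 degrees from vertical, roughly towards the robot; its centre of mass is on the z axis
- handle (a point): Centre of the handle bar: square aluminium, 14 by 14 mm, flat sides, 110 mm long along y, on two posts at y = +-50 mm in the middle of the upper half (90 mm free between the posts, 34 mm free under the bar). Its axes are the plate's. The plate's upper face is 41 mm below this point along z, its underside 53 mm below
- hole_big (a point): Centre of the big guide hole on the underside of the upper half: 17.6 mm diameter, straight through the plate and the 30 mm square, 8 mm tall bush block on top of it (20 mm in all), 72 mm along +y from the plate's middle. Axes: the plate's
- hole_small (a point): Centre of the small guide hole on the underside of the upper half: 13.6 mm diameter, straight through the plate and its bush block (20 mm in all), 72 mm along -y from the plate's middle. Axes: the plate's
- lower: Lower mould half, does not move: aluminium block 110 (x) by 190 (y) by 24 mm with two upright pins, on a steel sub-plate 190 by 250 by 8 mm. Origin: middle of its foot on the bench, z up, y from the small pin towards the big one; parting face 32 mm up. A steel bracket, top 58 mm above the bench, outer faces 166 mm apart, stands at the middle of each long side and carries a catch
- catch_level (a point): Point midway between the two catches, sprung brass rollers facing each other across x, 14 mm above the parting face. They reach 1 mm over the long edges of the upper half and stop it when its underside is 16 to 19 mm above the parting face. Its weight alone does not pass them; a push of about 8 to 20 N more does. Then they grip its edges and mostly still hold it up, so it must be pushed home
- pin_big (a point): Tip of the big guide pin: 16 mm diameter, 50 mm tall above the parting face (82 mm above the bench), the last 12 mm rounded like a bullet to 5 mm at the tip. At y = +72 mm of the lower half
- pin_small (a point): Tip of the small guide pin: 12 mm diameter, 42 mm tall above the parting face (74 mm above the bench), the last 12 mm rounded like a bullet to 1 mm at the tip. At y = -72 mm of the lower half
- spacer: Seat of the steel spacer frame, between the pins. Origin: middle of the parting face, below the frame. The frame, 84 (x) by 104 mm (y), bars 12 mm wide, is fixed and stiff; its flat top stands 3 to 13 mm above the parting face according to the shims under it: different each time and not given, so it must be felt (or seen). The upper half is home when it rests on the frame
- stand: Sloping draining stand of bent steel, base 130 (x) by 200 (y) mm, fixed. Origin: middle of its base on the bench. Two rails rise at 35 degrees towards its +x; the upper half lies on them against two lips 9 mm high at their low (-x) end, and is lifted off square to the slope
- jar: Amber glass jar with black cap, 72 mm across, 110 mm tall, loose; origin under its middle. To be left alone
- wash: White plastic bottle, 66 mm across, 170 mm tall, loose; origin under its middle. To be left alone
- scraper: Steel spatula with wooden handle, 200 mm long, lying on the far side of the bench, loose. To be left alone

How it is judged:
By the outcome, as a careful person would: the job done as asked, in the order asked, and still so for the second after the job is handed in, with the robot touching nothing.
It also fails if it takes over 45 s, if anything falls off the work surface, if the arm or the gripper's body presses on something with over 40 N, if the wrist force passes 120 N, or if a joint passes its speed limit or range.

ROBOT

A 6-joint arm with a two-finger parallel gripper is mounted at the origin on the work surface. World frame = base frame: x ahead of the robot, y to its left, z up, the work surface at z = 0. Lengths are in m, angles in rad, forces in N, time in s.
With the tool pointing down it reaches from about 0.25 to 0.775 m from the base axis. Payload 4 kg.
Tool frame: the origin (TCP) lies between the finger pads; the fingertips stand 14 mm ahead of it and the grasp point (between the pads) lies 5 mm behind it (robot.nose_length is the distance from the TCP to the fingertips, in m); z points along the fingers, y is the direction in which the jaws open and shut (so a half turn about z gives the same grasp; the last joint's range is limited). The gripper opens to 94 mm and grips with 3 to 60 N. Pads are 16 mm wide; open, the fingers measure 119 mm over their backs; the gripper's body (75 mm by 177 mm) begins 78 mm behind the grasp point.
Start: joints at [-1.213, 0.087, 1.371, -0, 1.684, -0.103], TCP at [0.245, -0.493, 0.22] pointing down, gripper open.
Joint ranges: [-3.1, 3.1], [-0.76, 2.03], [0.27, 2.55], [-1.08, 4.22], [0.17, 2.65], [-2.57, 2.57]. Speed limits (rad/s): [2.79, 2.79, 3.14, 3.14, 3.14, 3.14].

INTERFACE

Orientations are given as [roll, pitch, yaw] about the fixed x, y, z axes, in that order (R = Rz(yaw) Ry(pitch) Rx(roll)).
In Python, from bench import robot, eyes, finder gives the robot as it stands.
- The arm moves only by the tool play_rows, never from a script. Its argument "rows" is a list of rows, each an object with "linear": the shift along the tool's x, y, z in cm, a list of three; "spin": the turn about the tool's z in degrees. A call has 1 to 12 rows; each row shifts and turns the commanded pose from where the row before left it, along the tool's axes as they then stand; what a row does not reach is not made up. A row lasts 1/12 s, in which the tool goes at most 41.7 mm and 7.16 degrees, less where a joint would pass 70% of its speed; a pose out of reach is approached as far as the arm can. A call with a gripper value outside its range is refused whole. "claw" is the finger opening in cm, from 0 to 9.4, set as the call begins (left out, the last holds). The fingers move at their own pace and stop on an object; the grip force is fixed at half the most. Time passes only in rows, so rows that do not move let the fingers close. It gives the time, the measured TCP pose, the force and the opening at its end, in the units of the state.
- robot.get_obs(): the state, without advancing time (a new reading comes with each control period).
- eyes.snapshot(name): name is "scene" or "side" or "wrist"; returns a dict with "frame" (400x640x3 uint8, red, green, blue), "fx", "fy", "cx", "cy" (pixels), "dist" ([k1, k2, p1, p2, k3] as OpenCV has them; the pictures are not rectified), "rvec" (rotation vector, rad) and "tvec" (3), from world to camera coordinates, as OpenCV has them; the wrist camera has in their place "mount" (4x4, takes a point from camera to tool coordinates, whose origin is the TCP and whose axes are the flange's). Camera axes: x right, y down, z forward; pixel columns grow to the right and rows downward; lengths in m; the calibration is good to about 2 mm. A picture is of the moment at which its call begins: read the wrist's pose just before it. There is no depth.
- robot.close_job(): hands the job in, once; it reports no verdict.
Trained networks look in a picture, given as the dict that the camera call returned (one of the last four; its "shot" number tells which), for a name from the list of things; names that differ only in an ending like _2 or _b are one class to them, and where a whole thing is asked for, a point or a joint stands for the part that bears it (a point fixed in the world has none). Each returns a list of dicts, best first, with "conf" (0 to 1); they miss things now and then, are a little off and sometimes report something else, mostly with a low value. They report only what shows in the picture. A call takes as long as a camera call.
- finder.silhouettes(picture, name): "pixels" (400x640 bool, what is visible of it) and "box" ([centre column, centre row, width, height] in pixels, round what is visible of it).
The state is a dict: "time": time; "joint_positions": joint angles; "qvel": joint speeds; "joint_torque": joint torques, N m; "tool_pos": TCP position; "ee_rot": TCP orientation; "wrist_force": force on the tool from outside, world axes, zero at the start; "wrist_torque": the same for the moment, N m; "width": finger opening in m.
Only numpy, scipy, OpenCV 4.12 (cv2) and the standard library are available. Lean on these libraries where they do the work, as an engineer would, in place of code of your own. Each camera call takes 0.05 s, during which the arm holds its last target. There are 200 camera calls.

## Working session

There is one attempt and no reset: what is moved stays moved. The work goes in short steps, Python scripts to look and compute and a tool call to move; the robot and the scene stay as the last step left them, time stands still between calls to the robot, and variables do not carry over. Pictures are saved under pics/ and viewed, about 8 in all and at most 12, crops included, and the job is handed in when it is done.

Besides the shell and the picture viewer there is one more tool, called by a JSON object that holds its "name" and its "arguments". play_rows: Moves the arm, as the interface text tells. Its arguments: {"type":"object","properties":{"rows":{"type":"array"},"claw":{"type":"number"}},"required":["rows"]}

```bash
ls; mkdir -p pics; python3 - <<'E'
from bench import robot, eyes, finder
import cv2, numpy as np
print(robot.get_obs())
for n in ("scene","side"):
    p=eyes.snapshot(n); cv2.imwrite(f"pics/{n}0.png",p["frame"][:,:,::-1])
    print(n,{k:np.round(v,4).tolist() for k,v in p.items() if k not in("frame",)})
    for t in ("upper","lower","handle","pin_big","pin_small","stand","hole_big","hole_small","spacer"):
        try: print(t,[(round(d["conf"],2),np.round(d["box"]).tolist()) for d in finder.silhouettes(p,t)][:2])
        except Exception as e: print(t,e)
E
```

```text
pics
{'time': 0.0, 'joint_positions': array([-1.21313088e+00,  8.79363108e-02,  1.37225940e+00,  1.49139678e-05,
        1.68355827e+00, -1.03114895e-01]), 'qvel': array([ 3.90624544e-04, -5.91601637e-05,  8.28666313e-04, -1.74469018e-03,
       -5.04913269e-06,  3.76815849e-04]), 'joint_torque': array([ 1.49923108e-03, -3.40173018e+01, -3.02425182e+01,  7.19998847e-02,
        3.28593620e-02, -1.54086010e-04]), 'tool_pos': array([ 0.24436922, -0.49216071,  0.21831173]), 'ee_rot': array([-3.13944434e+00, -2.37213934e-04,  4.60781745e-01]), 'wrist_force': array([-0.7112415 , -0.73965944,  0.53558063]), 'wrist_torque': array([-0.03579849, -0.00199013, -0.04141541]), 'width': 0.09415808828618345}
scene {'fx': 389.3923, 'fy': 389.3923, 'cx': 316.844, 'cy': 201.072, 'dist': [-0.0046, 0.0, 0.0, 0.0, 0.0], 'rvec': [1.9255, 1.9168, -0.5181], 'tvec': [-0.0109, -0.4764, 1.6861], 'shot': 1}
upper [(0.86, [255.0, 187.0, 52.0, 30.0]), (0.34, [257.0, 202.0, 58.0, 38.0])]
lower [(0.56, [370.0, 192.0, 80.0, 56.0]), (0.34, [258.0, 202.0, 58.0, 38.0])]
handle [(0.81, [256.0, 187.0, 53.0, 27.0])]
pin_b
[... 335 characters left out ...]
)]
side {'fx': 452.4338, 'fy': 452.4338, 'cx': 316.1049, 'cy': 207.4418, 'dist': [-0.1131, 0.0, 0.0, 0.0, 0.0], 'rvec': [2.0307, -0.888, 0.4585], 'tvec': [-0.4168, 0.3279, 1.2633], 'shot': 2}
upper [(0.87, [336.0, 244.0, 34.0, 32.0])]
lower [(0.74, [254.0, 218.0, 75.0, 53.0])]
handle [(0.73, [255.0, 217.0, 76.0, 55.0]), (0.6, [334.0, 242.0, 30.0, 28.0])]
pin_big [(0.86, [256.0, 218.0, 75.0, 55.0]), (0.69, [337.0, 243.0, 29.0, 28.0])]
pin_small [(0.59, [255.0, 214.0, 72.0, 48.0])]
stand [(0.63, [341.0, 271.0, 55.0, 27.0])]
hole_big [(0.7, [338.0, 242.0, 30.0, 29.0]), (0.25, [256.0, 219.0, 74.0, 56.0])]
hole_small [(0.73, [339.0, 243.0, 28.0, 26.0])]
spacer [(0.76, [255.0, 208.0, 32.0, 20.0])]
```

```bash
python3 - <<'E'
import cv2, numpy as np
a=cv2.imread("pics/scene0.png")[140:260,200:440]; b=cv2.imread("pics/side0.png")[170:300,190:390]
a=cv2.resize(a,(600,300),interpolation=cv2.INTER_CUBIC); b=cv2.resize(b,(460,299),interpolation=cv2.INTER_CUBIC)
o=np.zeros((600,800,3),np.uint8); o[:300,:600]=a;o[300:599,:460]=b
o[300:500,470:790]=cv2.resize(cv2.imread("pics/scene0.png"),(320,200),interpolation=cv2.INTER_AREA)
cv2.imwrite("pics/v1.png",o)
E
```

```text
(no output)
```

View pics/v1.png

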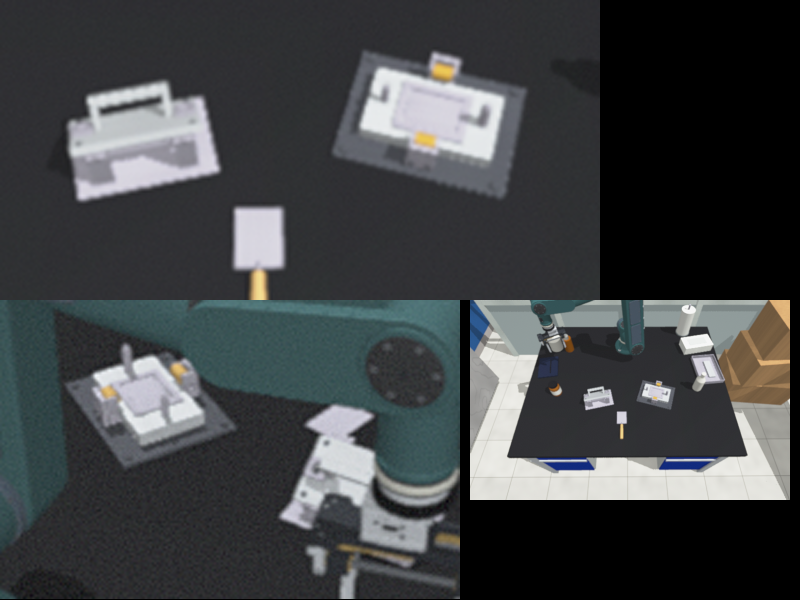

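```bash
cat > h.py <<'E'
import numpy as np, cv2
def pose(p,obs=None):
    "R,t camera->world"
    if "mount" in p:
        from scipy.spatial.transform import Rotation as Ro
        T=np.eye(4);T[:3,:3]=Ro.from_euler("xyz",obs["ee_rot"]).as_matrix();T[:3,3]=obs["tool_pos"]
        T=T@np.array(p["mount"]);return T[:3,:3],T[:3,3]
    R=cv2.Rodrigues(np.array(p["rvec"],float))[0];return R.T,-R.T@np.array(p["tvec"],float).ravel()
def K(p): return np.array([[p["fx"],0,p["cx"]],[0,p["fy"],p["cy"]],[0,0,1]])
def rays(p,uv,obs=None):
    n=cv2.undistortPoints(np.array(uv,float).reshape(-1,1,2),K(p),np.array(p["dist"],float))[:,0]
    R,t=pose(p,obs); d=np.c_[n,np.ones(len(n))]@R.T
    return t,d
def onz(p,uv,z,obs=None):
    t,d=rays(p,uv,obs); return t+d*((z-t[2])/d[:,2])[:,None]
def proj(p,X,obs=None):
    R,t=pose(p,obs); Rc=R.T
    return cv2.projectPoints(np.array(X,float).reshape(-1,1,3),cv2.Rodrigues(Rc)[0],-Rc@t,K(p),np.array(p["dist"],float))[0][:,0]
def grab(name):
    from bench import robot,eyes
    o=robot.get_obs(); return eyes.snapshot(name),o
E
python3 - <<'E'
from h import *
s,_=grab("scene");q,_=grab("side")
S=lambda c:(200+c[0]/2.5,140+c[1]/2.5); Q=lambda c:(190+c[0]/2.3,170+(c[1]-300)/2.3)
print("bar ends z~.13",onz(s,[S((90,100)),S((168,88))],.13).round(3))
# lower: face center, pins, brackets
print("lower",onz(s,[S((425,140)),S((443,70))],.05).round(3), onz(s,[S((335,155)),S((362,52)),S((525,88)),S((505,198))],.008).round(3))
print("side",onz(q,[Q((65,385)),Q((125,465)),Q((235,428))],.008).round(3))
print("pins scene",onz(s,[S((375,97)),S((487,108))],.05).round(3))
p,o=grab("wrist");print(np.round(p["mount"],3),p["fx"],p["cx"],p["cy"],p["dist"])
E
```

```text
bar ends z~.13 [[ 0.546 -0.261  0.13 ]
 [ 0.527 -0.159  0.13 ]]
lower [[0.562 0.193 0.05 ]
 [0.443 0.229 0.05 ]] [[0.561 0.069 0.008]
 [0.379 0.116 0.008]
 [0.446 0.357 0.008]
 [0.632 0.305 0.008]]
side [[0.443 0.354 0.008]
 [0.376 0.117 0.008]
 [0.552 0.061 0.008]]
pins scene [[0.49  0.127 0.05 ]
 [0.509 0.286 0.05 ]]
[[ 0.    -0.965 -0.261  0.076]
 [ 1.    -0.     0.001 -0.   ]
 [-0.001 -0.261  0.965 -0.165]
 [ 0.     0.     0.     1.   ]] 333.82548178314755 317.71959190476923 196.8931725534737 [0.0128354 0.        0.        0.        0.       ]
```

{"name": "play_rows", "arguments": {"rows": [{"linear": [3.5,-1.1,-0.8],"spin": 0},{"linear": [3.5,-1.1,-0.8],"spin": 0},{"linear": [3.5,-1.1,-0.8],"spin": 0},{"linear": [3.5,-1.1,-0.8],"spin": 0},{"linear": [3.5,-1.1,-0.8],"spin": 0},{"linear": [3.5,-1.1,-0.8],"spin": 0},{"linear": [3.5,-1.1,-0.8],"spin": 0},{"linear": [3.5,-1.1,-0.8],"spin": 0},{"linear": [3.5,-1.1,-0.8],"spin": 0},{"linear": [3.5,-1.1,-0.8],"spin": 0},{"linear": [3.5,-1.1,-0.8],"spin": 0}], "claw": 3.2}}

```text
time: 2.07
tool_pos: [0.5367, -0.2115, 0.308]
ee_rot: [3.141, -0.0, 0.461]
wrist_force: [0.5, -0.5, 0.2]
width: 0.0321
```

{"name": "play_rows", "arguments": {"rows": [{"linear": [0,0,0],"spin": -7},{"linear": [0,0,0],"spin": -7},{"linear": [0,0,0],"spin": -7},{"linear": [0,0,0],"spin": -7},{"linear": [0,0,0],"spin": -7},{"linear": [0,0,0],"spin": -7},{"linear": [0,0,0],"spin": -7},{"linear": [0,0,0],"spin": -7},{"linear": [0,0,0],"spin": -7},{"linear": [0,0,0],"spin": -7},{"linear": [0,0,0],"spin": -4},{"linear": [0,0,0],"spin": 0}]}}

```text
time: 3.07
tool_pos: [0.5356, -0.213, 0.3075]
ee_rot: [-3.142, 0.0, 1.753]
wrist_force: [0.2, -1.0, -0.1]
width: 0.032
```

```bash
python3 - <<'E'
from h import *
p,o=grab("wrist");print(o["time"],o["tool_pos"],np.degrees(o["ee_rot"]),o["joint_positions"],o["wrist_force"])
cv2.imwrite("pics/w1.png",p["frame"][:,:,::-1])
E
```

```text
3.0667 [ 0.53559683 -0.21304468  0.30747316] [-1.79998339e+02  2.72156463e-03  1.00466195e+02] [-4.76902519e-01  1.47505870e-01  1.13139910e+00 -5.77400570e-05
  1.86268149e+00 -6.59588692e-01] [ 0.21128286 -0.96604692 -0.05303937]
```

View pics/w1.png

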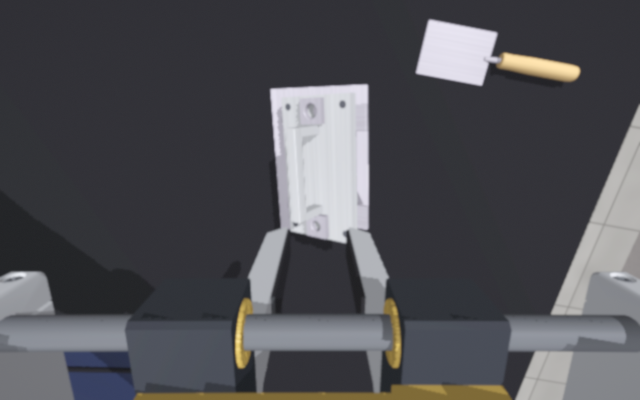

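```bash
python3 - <<'E'
import cv2
a=cv2.imread("pics/w1.png")[75:250,255:385]
cv2.imwrite("pics/v2.png",cv2.resize(a,None,fx=3.4,fy=3.4,interpolation=cv2.INTER_CUBIC))
E
```

```text
(no output)
```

View pics/v2.png

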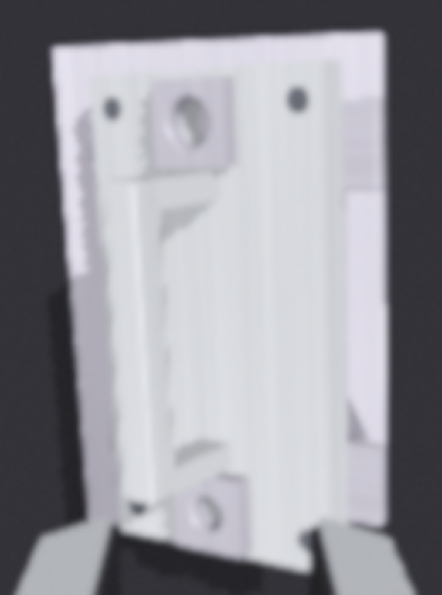

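```bash
cat > fit1.py <<'E'
from h import *
from scipy.optimize import least_squares
from scipy.spatial.transform import Rotation as Ro
p,o=grab("wrist")
M=np.array([[0,72,20],[0,-72,20],[50,90,12],[50,-90,12],[-50,90,12],[-7,55,60],[7,55,60],[-7,-55,60],[7,-55,60]])/1000
V=np.array([[188,122],[206,513],[343,62],[315,573],[95,75],[132,182],[160,180],[130,502],[155,497]])/3.4+[255,75]
def Rp(v): return Ro.from_euler("ZY",[v[3],v[4]]).as_matrix()
f=lambda v:np.r_[(proj(p,M@Rp(v).T+v[:3],o)-V).ravel(), (v[4]+np.radians(35))*400]
r=least_squares(f,[.55,-.21,.08,.18,-.61])
v=r.x;print(v[:3].round(4),np.degrees(v[3:]).round(2));print(f(v)[:-1].reshape(-1,2).round(1))
print("handle",(v[:3]+Rp(v)@[0,0,.053]).round(4), o["tool_pos"])
E
python3 fit1.py
```

```text
[ 0.5435 -0.2136  0.0429] [ 10.63 -34.88]
[[ 4.3  0.7]
 [-0.2 -0.9]
 [-0.9  1.8]
 [ 3.9  0.7]
 [ 3.4 -0.1]
 [-4.8 -0.8]
 [-3.2  0.1]
 [-1.6 -2.7]
 [ 0.1  1. ]]
handle [ 0.5137 -0.2192  0.0863] [ 0.53559362 -0.21306747  0.30744851]
```

```bash
cat >> fit1.py <<'E'
print("free")
def Rp(v): return Ro.from_euler("ZYX",v[3:6]).as_matrix()
f=lambda v:(proj(p,M@Rp(v).T+v[:3],o)-V).ravel()
r=least_squares(f,[.55,-.21,.08,.18,-.61,0],loss="soft_l1")
v=r.x;print(v[:3].round(4),np.degrees(v[3:]).round(2));print(f(v).reshape(-1,2).round(1))
print("handle",(v[:3]+Rp(v)@[0,0,.053]).round(4))
q=proj(p,[[.5137,-.2192,.0863],[.537,-.21,.11]],o);print(q)
E
python3 fit1.py
```

```text
[ 0.5436 -0.2136  0.0429] [ 10.61 -34.88]
[[ 4.3  0.7]
 [-0.2 -0.9]
 [-0.9  1.8]
 [ 3.9  0.7]
 [ 3.4 -0.1]
 [-4.8 -0.8]
 [-3.2  0.1]
 [-1.6 -2.7]
 [ 0.1  1. ]]
handle [ 0.5138 -0.2192  0.0864] [ 0.5356367  -0.21305475  0.30746127]
free
[ 0.5406 -0.2143  0.0433] [ 10.51 -28.52  -0.56]
[[ 3.6  0.7]
 [-1.5 -0.4]
 [-0.   2.1]
 [ 4.  -0.1]
 [-0.3 -0.3]
 [-2.8 -1.1]
 [-0.3 -0.1]
 [-0.5 -1.7]
 [ 2.2  1.6]]
handle [ 0.5156 -0.2184  0.0899]
[[298.696588   175.20588023]
 [319.6603788  175.10941463]]
```

```bash
sed -i 's/,\[50,-90,12\],/,[-50,-90,12],/; s/\[315,573\]/[119,532]/; s/\[188,122\]/[190,122]/' fit1.py; python3 fit1.py
```

```text
[ 0.5443 -0.2129  0.0482] [ 11.14 -34.88]
[[ 3.8  0.4]
 [ 1.   0.1]
 [-0.3  0.8]
 [ 1.1 -1.7]
 [ 3.1 -0.4]
 [-4.8 -0.7]
 [-3.1  0.2]
 [-0.8 -1.4]
 [ 1.1  2.2]]
handle [ 0.5146 -0.2188  0.0917] [ 0.53561268 -0.21307409  0.30747498]
free
[ 0.5422 -0.2135  0.0468] [ 11.57 -30.17  -0.75]
[[ 3.1  0.4]
 [ 0.4  0.2]
 [-0.2  0.8]
 [-1.6 -0.5]
 [ 0.1 -0. ]
 [-3.5 -1. ]
 [-1.1 -0.3]
 [ 0.4 -1. ]
 [ 3.   2.2]]
handle [ 0.516  -0.2182  0.0926]
[[298.72423599 175.18250815]
 [319.68970437 175.08924877]]
```

{"name": "play_rows", "arguments": {"rows": [{"linear": [0,-0.7,3.5],"spin": 0},{"linear": [0,-0.7,3.5],"spin": 0},{"linear": [-0.2,-0.7,3.5],"spin": 0},{"linear": [0,0,0],"spin": 0},{"linear": [0,0,0],"spin": 0}]}}

```text
time: 3.68
tool_pos: [0.5137, -0.218, 0.1999]
ee_rot: [-3.137, -0.004, 1.751]
wrist_force: [-0.4, 0.4, 0.4]
width: 0.0322
```

```bash
python3 - <<'E'
from h import *
p,o=grab("wrist");print(o["time"],o["tool_pos"],np.degrees(o["ee_rot"]))
cv2.imwrite("pics/w2.png",p["frame"][:,:,::-1])
cv2.imwrite("pics/v3.png",cv2.resize(p["frame"][20:300,220:420,::-1],None,fx=2.1,fy=2.1,interpolation=cv2.INTER_CUBIC))
E
```

```text
3.6833 [ 0.51369365 -0.21801592  0.19987324] [-179.72114702   -0.23928371  100.33929049]
```

View pics/v3.png

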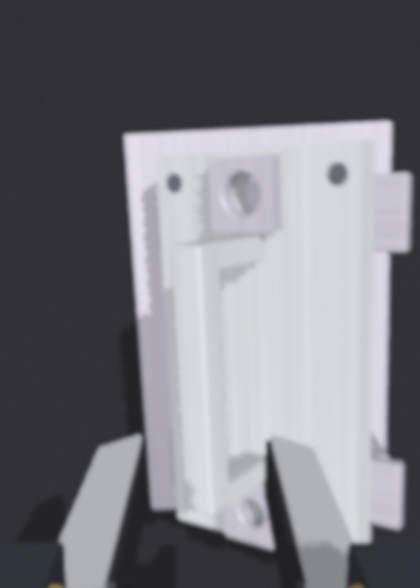

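```bash
sed -i 's/^M=.*/M=np.array([[0,72,20],[0,-72,20],[50,90,12],[-50,90,12],[-7,55,60],[7,55,60],[7,55,46],[-7,-55,60]])\/1000/; s/^V=.*/V=np.array([[240,193],[250,513],[372,140],[160,155],[176,246],[200,244],[220,241],[180,517]])\/2.1+[220,20]/' fit1.py; python3 fit1.py
```

```text
[ 0.5445 -0.2143  0.0586] [ 12.08 -35.02]
[[ 1.6  0.3]
 [-0.8  1.9]
 [-1.1  0.1]
 [-1.2 -0.8]
 [-2.3 -0.8]
 [ 0.9  0.6]
 [ 1.6  0.5]
 [ 1.2 -1.7]]
handle [ 0.5148 -0.2207  0.102 ] [ 0.51586174 -0.21898943  0.203647  ]
free
[ 0.5451 -0.2142  0.0601] [ 12.26 -36.24  -0.24]
[[ 1.9  0.3]
 [-0.5  2.6]
 [-1.  -0.2]
 [-0.2 -0.6]
 [-2.8 -0.8]
 [ 0.1  0.6]
 [ 1.1  0.5]
 [ 0.8 -1.4]]
handle [ 0.5144 -0.2207  0.1029]
[[315.32409767 196.0191665 ]
 [345.70663777 197.80411396]]
```

```bash
sed -i 's/^p,o=grab("wrist")/p,o=grab("wrist");print(o["tool_pos"],np.degrees(o["ee_rot"]));o["tool_pos"]=np.array([.51369,-.21802,.19987]);o["ee_rot"]=np.radians([-179.721,-.239,100.339])/' fit1.py; python3 fit1.py|grep -v '\[ '; python3 - <<'E'
exec(open('fit1.py').read().split('print("free")')[0])
E
```

```text
[-0.7  2.1]
 [-1.2  0. ]
 [-0.8 -0.5]
 [-2.3 -0.9]
free
 [-0.5  2.6]
 [-1.  -0.2]
 [-0.2 -0.6]
 [-2.8 -0.8]
[[318.33391218 199.23814713]
 [349.19367631 201.23270484]]
[ 0.51766032 -0.21982262  0.20691572] [179.64930353   0.27529642 100.39794121]
[ 0.5416 -0.2129  0.0547] [ 12.06 -35.01]
[[ 1.7  0.4]
 [-0.7  2.1]
 [-1.2  0. ]
 [-0.8 -0.5]
 [-2.3 -0.9]
 [ 0.7  0.4]
 [ 1.5  0.4]
 [ 1.1 -1.8]]
handle [ 0.5119 -0.2193  0.0981] [ 0.51369 -0.21802  0.19987]
```

{"name": "play_rows", "arguments": {"rows": [{"linear": [0,0,0],"spin": -1},{"linear": [0,0,0],"spin": 0},{"linear": [0,0,0],"spin": 0}]}}

```text
time: 4.13
tool_pos: [0.5161, -0.2191, 0.204]
ee_rot: [3.139, 0.002, 1.77]
wrist_force: [-0.7, -0.9, -0.1]
width: 0.0321
```

```bash
python3 - <<'E'
from h import *
for i in range(3):
    p,o=grab("wrist");print(o["time"],o["tool_pos"],np.degrees(o["ee_rot"]),np.abs(o["qvel"]).max())
E
```

```text
4.1333 [ 0.5161441  -0.21914134  0.20402637] [1.79878342e+02 1.05306084e-01 1.01414852e+02] 0.018570045374149045
4.1833 [ 0.51587277 -0.21902013  0.20350935] [1.79919986e+02 6.92253023e-02 1.01408831e+02] 0.014154748432283868
4.2333 [ 0.51566393 -0.21893435  0.20311085] [1.79953070e+02 4.46116645e-02 1.01406417e+02] 0.011770878083534289
```

{"name": "play_rows", "arguments": {"rows": [{"linear": [0,-0.1,2.5],"spin": 0},{"linear": [0,-0.1,2.5],"spin": 0},{"linear": [0,0,2.5],"spin": 0},{"linear": [0,0,1.7],"spin": 0},{"linear": [0,0,1.0],"spin": 0},{"linear": [0,0,0.6],"spin": 0},{"linear": [0,0,0],"spin": 0},{"linear": [0,0,0],"spin": 0},{"linear": [0,0,0],"spin": 0}]}}

```text
time: 5.03
tool_pos: [0.5143, -0.2198, 0.0961]
ee_rot: [3.139, 0.002, 1.77]
wrist_force: [-0.6, -0.9, -0.1]
width: 0.0318
```

```bash
python3 - <<'E'
from h import *
p,o=grab("wrist");print(o["time"],o["tool_pos"],np.degrees(o["ee_rot"]),o["wrist_force"])
a=p["frame"][150:390,200:440,::-1]
s,_=grab("side"); b=s["frame"][190:310,270:410,::-1]
cv2.imwrite("pics/v4.png",np.hstack([cv2.resize(a,(400,400),interpolation=cv2.INTER_CUBIC),cv2.resize(b,(400,400),interpolation=cv2.INTER_CUBIC)]))
E
```

```text
5.0333 [ 0.51429518 -0.21978739  0.09613435] [1.79873932e+02 1.15546310e-01 1.01399546e+02] [-0.56536096 -0.90660418 -0.12276187]
```

View pics/v4.png

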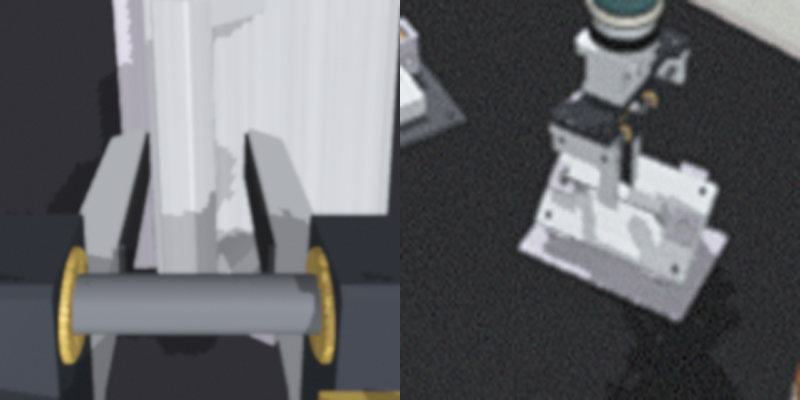

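{"name": "play_rows", "arguments": {"rows": [{"linear": [0,-0.35,0],"spin": 0},{"linear": [0,0,0],"spin": 0},{"linear": [0,0,0],"spin": 0},{"linear": [0,0,0],"spin": 0}]}}

```text
time: 5.47
tool_pos: [0.5099, -0.22, 0.0947]
ee_rot: [3.141, 0.0, 1.77]
wrist_force: [-0.7, -0.9, 0.6]
width: 0.032
```

{"name": "play_rows", "arguments": {"rows": [{"linear": [0,0,0],"spin": 0},{"linear": [0,0,0],"spin": 0},{"linear": [0,0,0],"spin": 0},{"linear": [0,0,0],"spin": 0},{"linear": [0,0,0],"spin": 0},{"linear": [0,0,0],"spin": 0}], "claw": 1.0}}

```text
time: 5.97
tool_pos: [0.5109, -0.2198, 0.0946]
ee_rot: [3.14, 0.0, 1.77]
wrist_force: [4.9, 0.4, -1.9]
width: 0.0172
```

{"name": "play_rows", "arguments": {"rows": [{"linear": [0,0,-0.3],"spin": 0},{"linear": [0,0,-0.3],"spin": 0},{"linear": [0,0,-0.4],"spin": 0},{"linear": [0,0,-0.5],"spin": 0},{"linear": [0,0,-0.5],"spin": 0},{"linear": [0,0,0],"spin": 0},{"linear": [0,0,0],"spin": 0}]}}

```text
time: 6.55
tool_pos: [0.5097, -0.2202, 0.1148]
ee_rot: [-3.141, 0.001, 1.77]
wrist_force: [-0.0, 0.6, -7.1]
width: 0.0174
```

{"name": "play_rows", "arguments": {"rows": [{"linear": [0,-0.2,-1.5],"spin": 0},{"linear": [0,-0.2,-2],"spin": 0},{"linear": [0,-0.2,-2],"spin": 0},{"linear": [0,0,-2],"spin": 0},{"linear": [0,0,-2],"spin": 0},{"linear": [0,0,-1.5],"spin": 0},{"linear": [0,0,-1],"spin": 0},{"linear": [0,0,0],"spin": 0},{"linear": [0,0,0],"spin": 0},{"linear": [0,0,0],"spin": 0}]}}

```text
time: 7.38
tool_pos: [0.5033, -0.2208, 0.2327]
ee_rot: [-3.139, -0.002, 1.77]
wrist_force: [-0.8, -0.2, -7.4]
width: 0.0169
```

```bash
python3 - <<'E'
from h import *
p,o=grab("wrist");print(o["time"],o["tool_pos"],np.degrees(o["ee_rot"]),o["wrist_force"],o["wrist_torque"],o["width"])
a=p["frame"][80:390,165:475,::-1]
s,_=grab("side"); b=s["frame"][120:270,250:400,::-1]
cv2.imwrite("pics/v5.png",np.hstack([cv2.resize(a,(400,400),interpolation=cv2.INTER_CUBIC),cv2.resize(b,(400,400),interpolation=cv2.INTER_CUBIC)]))
E
```

```text
7.3833 [ 0.50331572 -0.22079748  0.2326934 ] [-1.79855161e+02 -1.10099098e-01  1.01396022e+02] [-0.77942102 -0.2452109  -7.37529251] [-0.07535262  0.08708862 -0.03425106] 0.016901750795006984
```

View pics/v5.png

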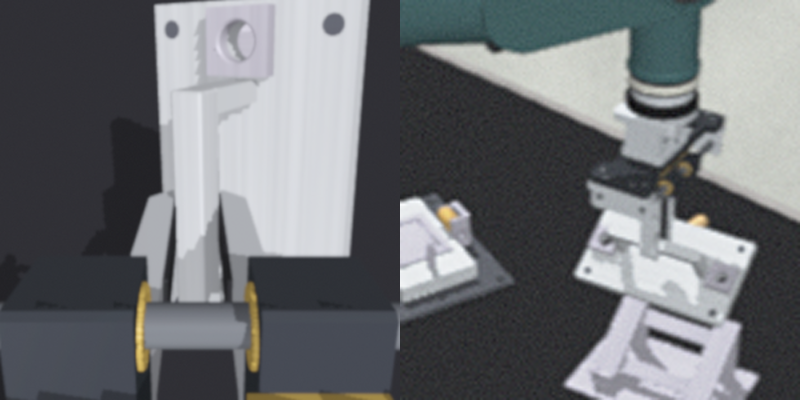

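{"name": "play_rows", "arguments": {"rows": [{"linear": [1.2,-0.2,0],"spin": 0},{"linear": [2.4,-0.4,0],"spin": 0},{"linear": [3,-0.5,0],"spin": 0},{"linear": [3.2,-0.5,0],"spin": 0},{"linear": [3.2,-0.5,0],"spin": 0},{"linear": [3.2,-0.5,0],"spin": 0},{"linear": [3,-0.5,1],"spin": 0},{"linear": [2.2,-0.4,2],"spin": 0},{"linear": [1.2,-0.2,2],"spin": 0},{"linear": [0.6,-0.1,2],"spin": 0},{"linear": [0,0,1.5],"spin": 0},{"linear": [0,0,1],"spin": 0}]}}

```text
time: 8.48
tool_pos: [0.4186, 0.0002, 0.137]
ee_rot: [-3.138, -0.002, 1.772]
wrist_force: [0.0, -0.2, -7.2]
width: 0.0167
```

{"name": "play_rows", "arguments": {"rows": [{"linear": [0,0,1],"spin": 0},{"linear": [0,0,1],"spin": 0},{"linear": [0,0,1],"spin": 0},{"linear": [0,0,0.5],"spin": 0},{"linear": [0,0,0],"spin": 0},{"linear": [0,0,0],"spin": 0}]}}

```text
time: 8.98
tool_pos: [0.421, -0.0014, 0.1044]
ee_rot: [-3.141, -0.0, 1.769]
wrist_force: [1.0, 0.0, -7.6]
width: 0.0176
```

{"name": "play_rows", "arguments": {"rows": [{"linear": [0,0,1],"spin": 0},{"linear": [0,0,1],"spin": 0},{"linear": [0,0,0.6],"spin": 0},{"linear": [0,0,0.4],"spin": 0},{"linear": [0,0,0.4],"spin": 0},{"linear": [0,0,0],"spin": 0},{"linear": [0,0,0],"spin": 0}]}}

```text
time: 9.57
tool_pos: [0.4226, -0.0009, 0.0719]
ee_rot: [3.137, 0.0, 1.77]
wrist_force: [2.5, 2.2, -0.8]
width: 0.0167
```

{"name": "play_rows", "arguments": {"rows": [{"linear": [0,0,0.3],"spin": 0},{"linear": [0,0,0.3],"spin": 0},{"linear": [0,0,0.3],"spin": 0},{"linear": [0,0,0],"spin": 0},{"linear": [0,0,0],"spin": 0}]}}

```text
time: 9.98
tool_pos: [0.4295, 0.0004, 0.0684]
ee_rot: [3.119, 0.001, 1.77]
wrist_force: [7.9, 7.7, 12.3]
width: 0.0162
```

{"name": "play_rows", "arguments": {"rows": [{"linear": [0,0.4,0],"spin": 0},{"linear": [0,0.4,0.1],"spin": 0},{"linear": [0,0.4,0.1],"spin": 0},{"linear": [0,0.3,0.1],"spin": 0},{"linear": [0,0,0],"spin": 0},{"linear": [0,0,0],"spin": 0}]}}

```text
time: 10.48
tool_pos: [0.4405, 0.0023, 0.0619]
ee_rot: [3.13, 0.001, 1.77]
wrist_force: [5.5, 3.0, 2.8]
width: 0.0154
```

```bash
python3 - <<'E'
from h import *
p,o=grab("wrist");print(o["time"],o["tool_pos"],np.degrees(o["ee_rot"]),o["wrist_force"],o["wrist_torque"],o["width"])
a=p["frame"][80:390,165:475,::-1]
s,_=grab("side"); b=s["frame"][170:330,220:380,::-1]
cv2.imwrite("pics/v6.png",np.hstack([cv2.resize(a,(400,400),interpolation=cv2.INTER_CUBIC),cv2.resize(b,(400,400),interpolation=cv2.INTER_CUBIC)]))
E
```

```text
10.4833 [0.44054151 0.00233774 0.06189063] [1.79312737e+02 8.47965348e-02 1.01417598e+02] [5.46028327 2.95083835 2.79909351] [ 0.58677246 -1.15518559  0.06338963] 0.01541349685066248
```

View pics/v6.png

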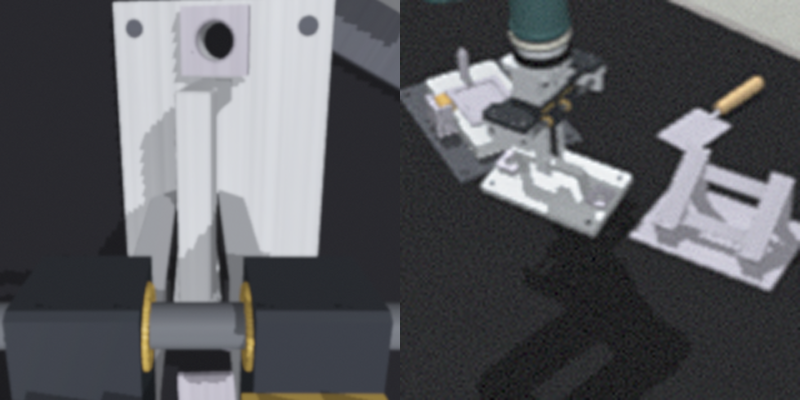

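{"name": "play_rows", "arguments": {"rows": [{"linear": [0,0.3,0.2],"spin": 0},{"linear": [0,0.2,0.2],"spin": 0},{"linear": [0,0.2,0.2],"spin": 0},{"linear": [0,0,0.2],"spin": 0},{"linear": [0,0,0],"spin": 0},{"linear": [0,0,0],"spin": 0}]}}

```text
time: 11.08
tool_pos: [0.4475, 0.0026, 0.0545]
ee_rot: [3.13, 0.004, 1.77]
wrist_force: [5.2, 0.8, 7.1]
width: 0.0144
```

{"name": "play_rows", "arguments": {"rows": [{"linear": [0,0.1,0.2],"spin": 0},{"linear": [0,0,0.2],"spin": 0},{"linear": [0,0,0.1],"spin": 0},{"linear": [0,0,0],"spin": 0},{"linear": [0,0,0],"spin": 0}]}}

```text
time: 11.5
tool_pos: [0.4509, 0.002, 0.0533]
ee_rot: [3.124, 0.007, 1.77]
wrist_force: [3.1, -0.4, 20.2]
width: 0.0135
```

{"name": "play_rows", "arguments": {"rows": [{"linear": [0,0,-0.3],"spin": 0},{"linear": [0,0,0],"spin": 0},{"linear": [0,0,0],"spin": 0},{"linear": [0,0,0],"spin": 0},{"linear": [0,0,0],"spin": 0}], "claw": 3.0}}

```text
time: 11.92
tool_pos: [0.4428, 0.0033, 0.0477]
ee_rot: [-3.14, -0.0, 1.77]
wrist_force: [0.4, 0.1, 2.2]
width: 0.0299
```

```bash
python3 - <<'E'
from h import *
p,o=grab("wrist");print(o["time"],o["tool_pos"],np.degrees(o["ee_rot"]),o["wrist_force"],o["width"])
cv2.imwrite("pics/v7.png",cv2.resize(p["frame"][50:350,220:420,::-1],None,fx=2,fy=2,interpolation=cv2.INTER_CUBIC))
E
```

```text
11.9167 [0.44277901 0.00334902 0.0476695 ] [-1.79904986e+02 -1.88090656e-02  1.01398062e+02] [0.41931398 0.06317944 2.20324498] 0.029946317800828955
```

View pics/v7.png

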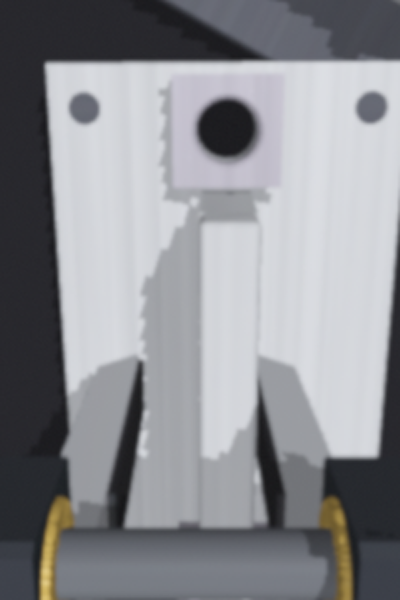

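```bash
python3 - <<'E'
from h import *
p,o=grab("wrist");print(o["time"],o["tool_pos"],np.degrees(o["ee_rot"]))
H=onz(p,[(333.5,113.5)],.020,o)[0]; B=onz(p,[(335.3,161)],.060,o)[0]
L=onz(p,[(220+48/2,50+80/2),(220+70/2,50+450/2)],.012,o)
from scipy.spatial.transform import Rotation as Ro
R=Ro.from_euler("xyz",o["ee_rot"]).as_matrix()
for n,X in (("hole",H),("barend",B),("L0",L[0]),("L1",L[1])): print(n,X.round(4),"tool",(R.T@(X-o["tool_pos"])).round(4))
E
```

```text
11.9667 [0.44276723 0.00334939 0.0476395 ] [-1.79900677e+02 -1.84769195e-02  1.01399806e+02]
hole [0.437  0.0756 0.02  ] tool [0.072  0.0087 0.0276]
barend [0.4405 0.0555 0.06  ] tool [ 0.0516  0.008  -0.0124]
L0 [0.3844 0.0781 0.012 ] tool [ 0.0848 -0.0423  0.0357]
L1 [ 0.4081 -0.0365  0.012 ] tool [-0.0323 -0.0418  0.0357]
```

{"name": "play_rows", "arguments": {"rows": [{"linear": [0,0,-1],"spin": 0},{"linear": [0,0,-2],"spin": 0},{"linear": [0,0,-3],"spin": 0},{"linear": [0,0,-3],"spin": 0},{"linear": [1.2,0.9,-2],"spin": 0},{"linear": [2.4,1.8,-2],"spin": 0},{"linear": [3,2.2,-2],"spin": 0},{"linear": [3,2.2,-2],"spin": 0},{"linear": [2,1.5,-2],"spin": 0},{"linear": [1,0.8,-1],"spin": 0},{"linear": [0,0,0],"spin": 0},{"linear": [0,0,0],"spin": 0}]}}

```text
time: 13.02
tool_pos: [0.5098, 0.1446, 0.2477]
ee_rot: [-3.14, 0.001, 1.771]
wrist_force: [0.5, -0.5, 0.3]
width: 0.0298
```

{"name": "play_rows", "arguments": {"rows": [{"linear": [0,0,0],"spin": 0},{"linear": [0,0,0],"spin": 0},{"linear": [0,0,0],"spin": 0}]}}

```text
time: 13.27
tool_pos: [0.5094, 0.1434, 0.2468]
ee_rot: [-3.139, 0.0, 1.768]
wrist_force: [0.2, 0.1, -0.0]
width: 0.03
```

```bash
python3 - <<'E'
from h import *
p,o=grab("wrist");print(o["time"],o["tool_pos"].tolist(),o["ee_rot"].tolist(),abs(o["qvel"]).max())
cv2.imwrite("pics/w8.png",p["frame"][:,:,::-1])
cv2.imwrite("pics/v8.png",cv2.resize(p["frame"][0:285,180:480,::-1],None,fx=2.1,fy=2.1,interpolation=cv2.INTER_CUBIC))
for t in ("pin_big","pin_small","spacer","lower"):
    print(t,[(round(d["conf"],2),np.round(d["box"]).tolist()) for d in finder.silhouettes(p,t)][:2]) if 0 else None
E
```

```text
13.2667 [0.509369689452662, 0.14337521437789347, 0.2467592663284715] [-3.139033650634328, 0.00025901696375751904, 1.7682721700992403] 0.009259452986367087
```

View pics/v8.png

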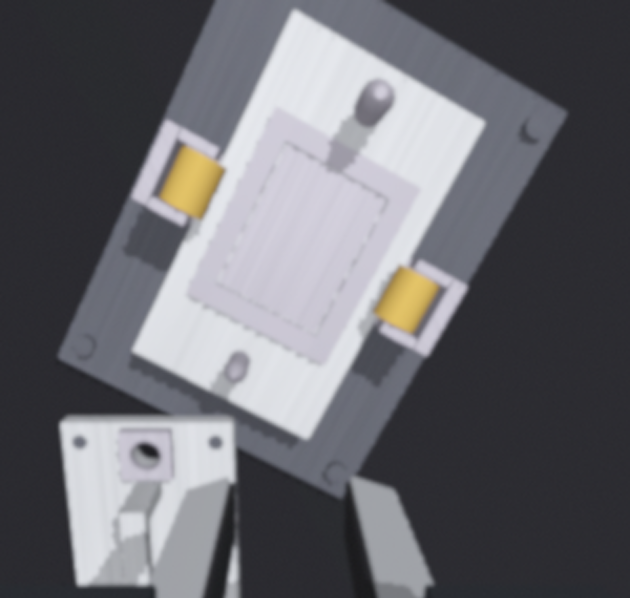

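```bash
python3 - <<'E'
from h import *
from scipy.optimize import least_squares
p,_=grab("wrist")
o={"tool_pos":np.array([0.50937,0.143375,0.24676]),"ee_rot":np.array([-3.139034,.000259,1.768272])}
M=np.array([[0,72,80],[0,-72,72],[-55,95,32],[55,95,32],[55,-95,32],[-55,-95,32],[-42,52,32],[42,52,32],[42,-52,32],[-42,-52,32]])/1000.
V=np.array([[379,90],[239,361],[293,10],[486,124],[308,440],[133,352],[277,108],[420,188],[323,364],[190,295]])/2.1+[180,0]
def P(v):
    X=M.copy();X[6:,2]+=v[3];X[:,2]+=v[4]
    c,s=np.cos(v[2]),np.sin(v[2]); return X@np.array([[c,-s,0],[s,c,0],[0,0,1]]).T+[v[0],v[1],0]
f=lambda v:np.r_[(proj(p,P(v),o)-V).ravel(),v[4]*300]
r=least_squares(f,[.504,.212,-.27,.008,0],loss="soft_l1");v=r.x
print(v.round(4),np.degrees(v[2]));print(f(v)[:-1].reshape(-1,2).round(1));print("pins",P(v)[:2].round(4))
E
```

```text
[ 0.502   0.2098 -0.2833 -0.0006 -0.0025] -16.234141900527785
[[ 0.5  2.1]
 [-1.6  7. ]
 [ 0.  -0.3]
 [-0.1 -1. ]
 [ 0.7 -0.1]
 [ 0.2 -0.3]
 [-0.3 -0. ]
 [ 0.   0.4]
 [ 1.  -0.3]
 [-0.8 -1.2]]
pins [[0.5222 0.279  0.0775]
 [0.4819 0.1407 0.0695]]
```

{"name": "play_rows", "arguments": {"rows": [{"linear": [-1.2,-0.8,1],"spin": 0},{"linear": [-2.4,-1.6,2],"spin": 0},{"linear": [-3,-2,2],"spin": 0},{"linear": [-3,-2,2],"spin": 0},{"linear": [-2,-1.4,2],"spin": 0},{"linear": [-1,-0.8,2],"spin": 0},{"linear": [0,0,0.5],"spin": 0},{"linear": [0,0,2],"spin": 0},{"linear": [0,0,2.5],"spin": 0},{"linear": [0,0,2],"spin": 0},{"linear": [0,0,1.5],"spin": 0},{"linear": [0,0,0.5],"spin": 0}]}}

```text
time: 14.37
tool_pos: [0.4496, 0.0048, 0.0459]
ee_rot: [-3.138, -0.002, 1.77]
wrist_force: [-0.3, 0.3, 0.6]
width: 0.0297
```

{"name": "play_rows", "arguments": {"rows": [{"linear": [0,0,0],"spin": 0},{"linear": [0,0,0],"spin": 0},{"linear": [0,0,0],"spin": 0},{"linear": [0,0,0],"spin": 0},{"linear": [0,0,0],"spin": 0}]}}

```text
time: 14.78
tool_pos: [0.4518, 0.004, 0.0491]
ee_rot: [3.139, 0.001, 1.77]
wrist_force: [-0.3, 0.4, 0.6]
width: 0.0305
```

{"name": "play_rows", "arguments": {"rows": [{"linear": [0,0,0],"spin": 0},{"linear": [0,0,0],"spin": 0},{"linear": [0,0,0],"spin": 0},{"linear": [0,0,0],"spin": 0},{"linear": [0,0,0],"spin": 0}], "claw": 0.8}}

```text
time: 15.2
tool_pos: [0.4512, 0.0039, 0.0482]
ee_rot: [3.141, 0.0, 1.77]
wrist_force: [0.4, -0.1, 1.3]
width: 0.0136
```

{"name": "play_rows", "arguments": {"rows": [{"linear": [0,0,-0.5],"spin": 0},{"linear": [0,0,-1.5],"spin": 0},{"linear": [0,0,-2.5],"spin": 0},{"linear": [0,0,-2.5],"spin": 0},{"linear": [0.6,0.3,-2.5],"spin": 0},{"linear": [1.6,0.8,-1.5],"spin": 0},{"linear": [2.6,1.2,-1],"spin": 0},{"linear": [3,1.4,0],"spin": 0},{"linear": [3,1.4,0],"spin": 0},{"linear": [3,1.4,0],"spin": 0},{"linear": [2.6,1.2,0],"spin": 0},{"linear": [1.8,0.86,0],"spin": 0}]}}

```text
time: 16.2
tool_pos: [0.4974, 0.2018, 0.1654]
ee_rot: [-3.136, -0.001, 1.772]
wrist_force: [0.2, -1.2, -7.3]
width: 0.0136
```

{"name": "play_rows", "arguments": {"rows": [{"linear": [1,0.5,0],"spin": 0},{"linear": [0,0,0],"spin": 2},{"linear": [0,0,0],"spin": 5},{"linear": [0,0,0],"spin": 7},{"linear": [0,0,0],"spin": 6},{"linear": [0,0,0],"spin": 4},{"linear": [0,0,0],"spin": 2.5},{"linear": [0,0,0],"spin": 1.1},{"linear": [0,0,0],"spin": 0},{"linear": [0,0,0],"spin": 0},{"linear": [0,0,0],"spin": 0},{"linear": [0,0,0],"spin": 0}]}}

```text
time: 17.2
tool_pos: [0.5016, 0.21, 0.1677]
ee_rot: [-3.141, 0.0, 1.288]
wrist_force: [0.5, -0.0, -7.1]
width: 0.0134
```

```bash
python3 - <<'E'
from h import *
p,o=grab("wrist");print(o["time"],o["tool_pos"].tolist(),np.degrees(o["ee_rot"]).tolist(),abs(o["qvel"]).max(),o["wrist_force"],o["width"])
a=p["frame"][0:300,170:470,::-1]
s,_=grab("side"); b=s["frame"][110:290,170:350,::-1]
cv2.imwrite("pics/v9.png",np.hstack([cv2.resize(a,(400,400),interpolation=cv2.INTER_CUBIC),cv2.resize(b,(400,400),interpolation=cv2.INTER_CUBIC)]))
E
```

```text
17.2 [0.5016274060727406, 0.20995336287758357, 0.16769964620775307] [-179.98064766351183, 0.024822840105741196, 73.81711133258547] 0.0029561905379069486 [ 0.47301395 -0.03251891 -7.05257149] 0.013371610769017954
```

View pics/v9.png

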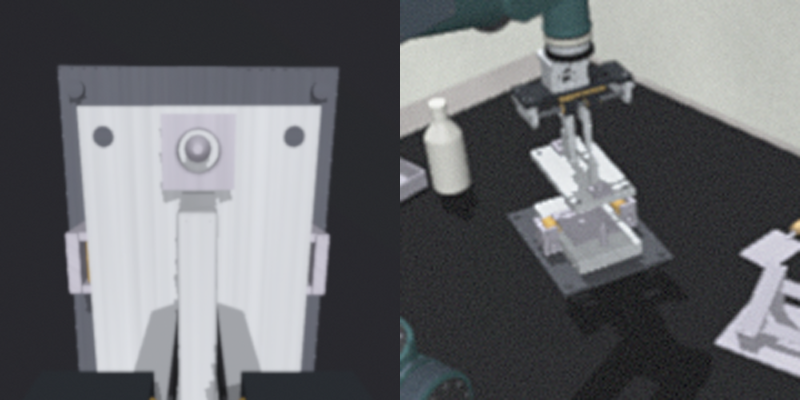

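{"name": "play_rows", "arguments": {"rows": [{"linear": [0,0,1],"spin": 0},{"linear": [0,0,1.5],"spin": 0},{"linear": [0,0,1],"spin": 0},{"linear": [0,0,0.5],"spin": 0},{"linear": [0,0,0.4],"spin": 0},{"linear": [0,0,0.4],"spin": 0},{"linear": [0,0,0.4],"spin": 0},{"linear": [0,0,0],"spin": 0},{"linear": [0,0,0],"spin": 0},{"linear": [0,0,0],"spin": 0}]}}

```text
time: 18.13
tool_pos: [0.5021, 0.2103, 0.1165]
ee_rot: [3.141, -0.001, 1.288]
wrist_force: [-0.1, 0.2, -7.0]
width: 0.0135
```

{"name": "play_rows", "arguments": {"rows": [{"linear": [0,0,0.4],"spin": 0},{"linear": [0,0,0.3],"spin": 0},{"linear": [0,0,0.3],"spin": 0},{"linear": [0,0,0],"spin": 0},{"linear": [0,0,0],"spin": 0},{"linear": [0,0,0],"spin": 0}]}}

```text
time: 18.63
tool_pos: [0.5014, 0.21, 0.1055]
ee_rot: [-3.141, 0.001, 1.288]
wrist_force: [-1.1, -0.7, -7.3]
width: 0.0137
```

{"name": "play_rows", "arguments": {"rows": [{"linear": [0,0,0.3],"spin": 0},{"linear": [0,0,0.3],"spin": 0},{"linear": [0,0,0.3],"spin": 0},{"linear": [0,0,0],"spin": 0},{"linear": [0,0,0],"spin": 0},{"linear": [0,0,0],"spin": 0}]}}

```text
time: 19.13
tool_pos: [0.5015, 0.21, 0.0965]
ee_rot: [-3.141, 0.001, 1.288]
wrist_force: [-1.2, -0.4, -7.8]
width: 0.0138
```

{"name": "play_rows", "arguments": {"rows": [{"linear": [0,0,0.2],"spin": 0},{"linear": [0,0,0.1],"spin": 0},{"linear": [0,0,0.1],"spin": 0},{"linear": [0,0,0],"spin": 0},{"linear": [0,0,0],"spin": 0}]}}

```text
time: 19.55
tool_pos: [0.5015, 0.2105, 0.0946]
ee_rot: [3.142, -0.001, 1.288]
wrist_force: [-5.7, -1.0, 0.8]
width: 0.0135
```

{"name": "play_rows", "arguments": {"rows": [{"linear": [0,0,0.1],"spin": 0},{"linear": [0,0,0.1],"spin": 0},{"linear": [0,0,0],"spin": 0},{"linear": [0,0,0],"spin": 0}]}}

```text
time: 19.88
tool_pos: [0.5016, 0.2107, 0.093]
ee_rot: [3.141, -0.001, 1.288]
wrist_force: [-5.7, -0.4, 2.6]
width: 0.0138
```

{"name": "play_rows", "arguments": {"rows": [{"linear": [0,0,0.1],"spin": 0},{"linear": [0,0,0.1],"spin": 0},{"linear": [0,0,0],"spin": 0},{"linear": [0,0,0],"spin": 0}]}}

```text
time: 20.22
tool_pos: [0.5019, 0.2108, 0.0917]
ee_rot: [3.14, -0.002, 1.288]
wrist_force: [-5.3, 0.7, 4.8]
width: 0.0139
```

{"name": "play_rows", "arguments": {"rows": [{"linear": [0,0,0.1],"spin": 0},{"linear": [0,0,0.1],"spin": 0},{"linear": [0,0,0],"spin": 0},{"linear": [0,0,0],"spin": 0}]}}

```text
time: 20.55
tool_pos: [0.5023, 0.2107, 0.0903]
ee_rot: [3.14, -0.002, 1.288]
wrist_force: [-6.0, 0.3, 6.5]
width: 0.0135
```

{"name": "play_rows", "arguments": {"rows": [{"linear": [0,0,0.1],"spin": 0},{"linear": [0,0,0.1],"spin": 0},{"linear": [0,0,0],"spin": 0},{"linear": [0,0,0],"spin": 0}]}}

```text
time: 20.88
tool_pos: [0.5022, 0.2106, 0.0882]
ee_rot: [3.14, -0.002, 1.288]
wrist_force: [-6.1, -0.1, 5.6]
width: 0.0136
```

{"name": "play_rows", "arguments": {"rows": [{"linear": [0,0,0.1],"spin": 0},{"linear": [0,0,0.1],"spin": 0},{"linear": [0,0,0],"spin": 0},{"linear": [0,0,0],"spin": 0}]}}

```text
time: 21.22
tool_pos: [0.5022, 0.2106, 0.0861]
ee_rot: [3.14, -0.002, 1.288]
wrist_force: [-4.6, -1.0, 5.8]
width: 0.0139
```

{"name": "play_rows", "arguments": {"rows": [{"linear": [0,0,0.1],"spin": 0},{"linear": [0,0,0.1],"spin": 0},{"linear": [0,0,0],"spin": 0},{"linear": [0,0,0],"spin": 0}]}}

```text
time: 21.55
tool_pos: [0.5022, 0.2106, 0.084]
ee_rot: [3.14, -0.002, 1.288]
wrist_force: [-5.9, -0.2, 5.2]
width: 0.0135
```

```bash
python3 - <<'E'
from h import *
p,o=grab("wrist");print(o["time"],o["tool_pos"].tolist(),np.degrees(o["ee_rot"]).tolist(),o["wrist_force"],o["width"])
a=p["frame"][0:300,170:470,::-1]
s,_=grab("side"); b=s["frame"][170:260,210:300,::-1]
cv2.imwrite("pics/v10.png",np.hstack([cv2.resize(a,(400,400),interpolation=cv2.INTER_CUBIC),cv2.resize(b,(400,400),interpolation=cv2.INTER_CUBIC)]))
E
```

```text
21.55 [0.5022252740225934, 0.21060890989654524, 0.08401401739006899] [179.89393099655862, -0.09398754989208723, 73.81299042191577] [-5.9065401  -0.19733588  5.22393759] 0.013512707579505267
```

View pics/v10.png

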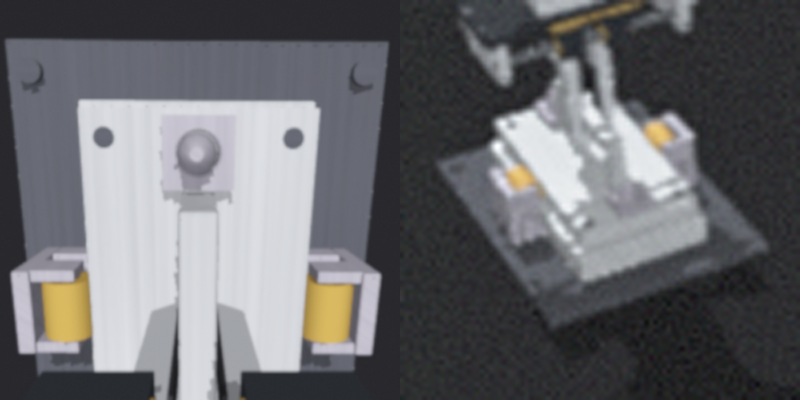

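{"name": "play_rows", "arguments": {"rows": [{"linear": [0,0,0.1],"spin": 0},{"linear": [0,0,0.1],"spin": 0},{"linear": [0,0,0],"spin": 0},{"linear": [0,0,0],"spin": 0}]}}

```text
time: 21.98
tool_pos: [0.5022, 0.2106, 0.082]
ee_rot: [3.14, -0.002, 1.288]
wrist_force: [-5.9, -1.4, 4.5]
width: 0.0135
```

{"name": "play_rows", "arguments": {"rows": [{"linear": [0,0,0.1],"spin": 0},{"linear": [0,0,0.1],"spin": 0},{"linear": [0,0,0],"spin": 0},{"linear": [0,0,0],"spin": 0}]}}

```text
time: 22.32
tool_pos: [0.5025, 0.2109, 0.0806]
ee_rot: [3.139, -0.002, 1.288]
wrist_force: [-5.4, -0.5, 7.7]
width: 0.0136
```

{"name": "play_rows", "arguments": {"rows": [{"linear": [0,0,0.1],"spin": 0},{"linear": [0,0,0.1],"spin": 0},{"linear": [0,0,0],"spin": 0},{"linear": [0,0,0],"spin": 0}]}}

```text
time: 22.65
tool_pos: [0.5027, 0.2114, 0.08]
ee_rot: [3.138, -0.004, 1.289]
wrist_force: [-8.5, 0.5, 11.5]
width: 0.0137
```

{"name": "play_rows", "arguments": {"rows": [{"linear": [0,0,0.1],"spin": 0},{"linear": [0,0,0.1],"spin": 0},{"linear": [0,0,0],"spin": 0},{"linear": [0,0,0],"spin": 0}]}}

```text
time: 22.98
tool_pos: [0.5029, 0.212, 0.0794]
ee_rot: [3.138, -0.005, 1.289]
wrist_force: [-10.3, 1.1, 16.5]
width: 0.0137
```

{"name": "play_rows", "arguments": {"rows": [{"linear": [0,0,0.1],"spin": 0},{"linear": [0,0,0.1],"spin": 0},{"linear": [0,0,0.1],"spin": 0},{"linear": [0,0,0],"spin": 0},{"linear": [0,0,0],"spin": 0}]}}

```text
time: 23.4
tool_pos: [0.503, 0.2122, 0.0792]
ee_rot: [3.137, -0.006, 1.289]
wrist_force: [-14.5, -0.2, 27.2]
width: 0.0135
```

```bash
python3 - <<'E'
from h import *
p,o=grab("wrist");print(o["time"],o["tool_pos"].tolist(),np.degrees(o["ee_rot"]).tolist(),o["wrist_force"],o["wrist_torque"],o["width"])
cv2.imwrite("pics/w11.png",p["frame"][:,:,::-1])
A=cv2.imread("pics/v10.png")[:400,:400]
cv2.imwrite("pics/v11.png",np.hstack([A,cv2.resize(p["frame"][0:300,170:470,::-1],(400,400),interpolation=cv2.INTER_CUBIC)]))
# template shift of hole block between v9, v10 and now
now=cv2.imread("pics/v11.png")[:,400:];
for n in ("v9","v10"):
    a=cv2.imread(f"pics/{n}.png")[:400,:400]
    t=a[205:300,172:222]; r=cv2.matchTemplate(now[180:330,150:245],t,cv2.TM_CCOEFF_NORMED);_,m,_,l=cv2.minMaxLoc(r);print(n,m,l[0]+150-172,l[1]+180-205)
    t=a[120:152,88:118]; r=cv2.matchTemplate(now[90:190,60:150],t,cv2.TM_CCOEFF_NORMED);_,m,_,l=cv2.minMaxLoc(r);print(n,m,l[0]+60-88,l[1]+90-120)
    t=a[120:152,278:308]; r=cv2.matchTemplate(now[90:190,250:340],t,cv2.TM_CCOEFF_NORMED);_,m,_,l=cv2.minMaxLoc(r);print(n,m,l[0]+250-278,l[1]+90-120)
E
```

```text
23.4 [0.5029662212920573, 0.21218094146616365, 0.07918670813102767] [179.7417275670327, -0.3393830735627894, 73.85582174128822] [-14.48468269  -0.16181939  27.23859849] [-0.29229778  2.78755612 -0.07805606] 0.013536623365556494
v9 0.951184868812561 1 -1
v9 0.9966347813606262 1 4
v9 0.9907904267311096 -3 6
v10 0.9712640643119812 0 -1
v10 0.9933871626853943 1 4
v10 0.9973306655883789 -2 4
```

{"name": "play_rows", "arguments": {"rows": [{"linear": [0,0,-0.2],"spin": 0},{"linear": [0,0,-0.2],"spin": 0},{"linear": [0,0,-0.2],"spin": 0},{"linear": [0,0,0],"spin": 0},{"linear": [0,0,0],"spin": 0}]}}

```text
time: 23.87
tool_pos: [0.5028, 0.2121, 0.0793]
ee_rot: [3.139, -0.005, 1.289]
wrist_force: [-5.1, 4.3, 6.6]
width: 0.0136
```

{"name": "play_rows", "arguments": {"rows": [{"linear": [0,0,0],"spin": 0},{"linear": [0,0,0],"spin": 0},{"linear": [0,0,0],"spin": 0},{"linear": [0,0,0],"spin": 0},{"linear": [0,0,0],"spin": 0}], "claw": 3.4}}

```text
time: 24.28
tool_pos: [0.5023, 0.21, 0.0761]
ee_rot: [3.14, -0.0, 1.288]
wrist_force: [0.0, 1.0, -1.1]
width: 0.034
```

{"name": "play_rows", "arguments": {"rows": [{"linear": [0,0,-1],"spin": 0},{"linear": [0,0,-2],"spin": 0},{"linear": [0,0,-2.5],"spin": 0},{"linear": [0,0,-2.5],"spin": 0},{"linear": [-1,0,-2.5],"spin": 0},{"linear": [-1.5,0,-1.5],"spin": 0},{"linear": [-1.5,0,-1],"spin": 0},{"linear": [-1,0,0],"spin": 0},{"linear": [0,0,0],"spin": 0},{"linear": [0,0,0],"spin": 0},{"linear": [0,0,0],"spin": 0},{"linear": [0,0,0],"spin": 0}]}}

```text
time: 25.28
tool_pos: [0.4873, 0.1623, 0.2043]
ee_rot: [-3.139, 0.001, 1.288]
wrist_force: [-0.2, -0.7, 0.1]
width: 0.0341
```

```bash
python3 - <<'E'
from h import *
p,o=grab("wrist");print(o["time"],o["tool_pos"].tolist(),o["ee_rot"].tolist(),o["wrist_force"],abs(o["qvel"]).max())
s,_=grab("side")
np.save("pics/w12.npy",{"o":o,"p":p},allow_pickle=True)
cv2.imwrite("pics/s12.png",s["frame"][:,:,::-1])
a=cv2.resize(p["frame"][20:300,220:420,::-1],(428,600),interpolation=cv2.INTER_CUBIC)
b=cv2.resize(s["frame"][182:257,217:292,::-1],(370,370),interpolation=cv2.INTER_CUBIC)
c=np.zeros((600,798,3),np.uint8);c[:,:428]=a;c[:370,428:]=b
cv2.imwrite("pics/v12.png",c)
E
```

```text
25.2833 [0.48725196956288863, 0.16234842853374903, 0.2043013564044614] [-3.139040337595904, 0.001119198153161971, 1.28842272561324] [-0.24776686 -0.65532041  0.1123526 ] 0.007374413141964412
```

View pics/v12.png

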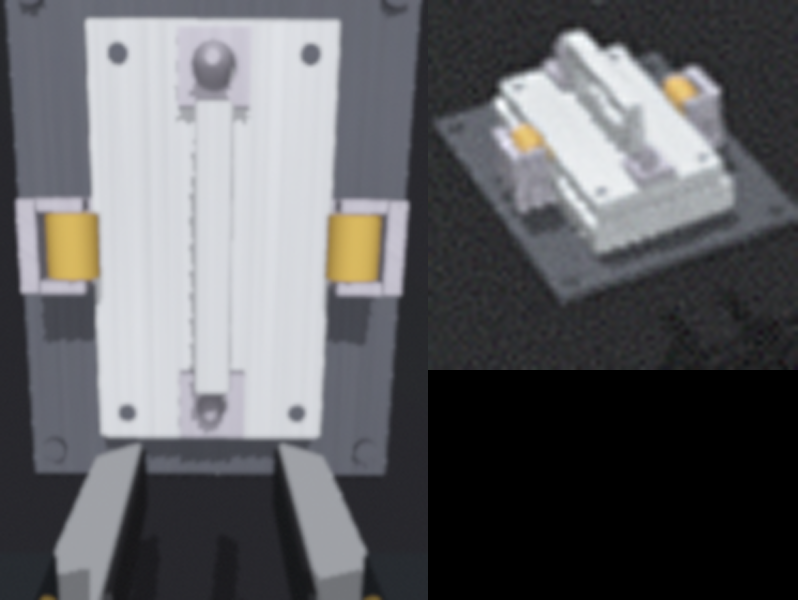

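```bash
python3 - <<'E'
from h import *
from scipy.optimize import least_squares
from scipy.spatial.transform import Rotation as Ro
d=np.load("pics/w12.npy",allow_pickle=True).item();p,o=d["p"],d["o"]
M=np.array([[-50,90,12],[50,90,12],[-50,-90,12],[50,-90,12],[-7,55,60],[7,55,60],[-7,-55,60],[7,-55,60]])/1000
V=np.array([[86,20],[340,19],[101,436],[321,438],[196,101],[232,101],[195,393],[229,393]])/2.143+[220,20]
f=lambda v:(proj(p,M@Ro.from_euler("ZYX",v[3:]).as_matrix().T+v[:3],o)-V).ravel()
r=least_squares(f,[.502,.21,.036,-.28,0,0]);v=r.x;C=np.linalg.inv(r.jac.T@r.jac)*.5
print(v[:3].round(4),np.degrees(v[3:]).round(2));print(f(v).reshape(-1,2).round(1));print("sd",np.sqrt(np.diag(C))[:3],np.degrees(np.sqrt(np.diag(C))[3:]))
print(proj(p,Ro.from_euler("z",v[3]).apply(np.array([[-95,-125,8],[95,-125,8]])/1000)+[v[0],v[1],0],o), np.array([[36,472],[386,472]])/2.143+[220,20])
E
```

```text
[0.5019 0.2108 0.0375] [-16.39   0.24   0.47]
[[ 1.8 -0.7]
 [-1.6  0.2]
 [ 2.3  0.2]
 [-2.1 -0.4]
 [-1.  -0.9]
 [ 0.6 -0.8]
 [-0.3  1.3]
 [ 0.3  1.3]]
sd [0.00033977 0.00026807 0.00082442] [0.15607595 0.4255976  0.37154446]
[[236.6569158  239.91288759]
 [400.28218705 240.67820614]] [[236.79888007 240.2519832 ]
 [400.12132524 240.2519832 ]]
```

{"name": "play_rows", "arguments": {"rows": [{"linear": [1.5,0,0.5],"spin": 0},{"linear": [2,0,1],"spin": 0},{"linear": [1.5,0,2],"spin": 0},{"linear": [0,0,2],"spin": 0},{"linear": [0,0,1.5],"spin": 0},{"linear": [0,0,0.8],"spin": 0},{"linear": [0,0,0],"spin": 0},{"linear": [0,0,0],"spin": 0},{"linear": [0,0,0],"spin": 0},{"linear": [0,0,0],"spin": 0},{"linear": [0,0,0],"spin": 0}], "claw": 0}}

```text
time: 26.3
tool_pos: [0.5025, 0.2103, 0.1293]
ee_rot: [3.139, -0.001, 1.288]
wrist_force: [0.2, -0.3, -0.2]
width: 0.0004
```

{"name": "play_rows", "arguments": {"rows": [{"linear": [0,0,0.3],"spin": 0},{"linear": [0,0,0.3],"spin": 0},{"linear": [0,0,0.2],"spin": 0},{"linear": [0,0,0.2],"spin": 0},{"linear": [0,0,0],"spin": 0},{"linear": [0,0,0],"spin": 0}]}}

```text
time: 26.8
tool_pos: [0.5016, 0.2101, 0.1175]
ee_rot: [-3.141, 0.0, 1.288]
wrist_force: [-0.5, -0.1, -1.3]
width: 0.0008
```

{"name": "play_rows", "arguments": {"rows": [{"linear": [0,0,0.2],"spin": 0},{"linear": [0,0,0.2],"spin": 0},{"linear": [0,0,0.2],"spin": 0},{"linear": [0,0,0],"spin": 0},{"linear": [0,0,0],"spin": 0}]}}

```text
time: 27.22
tool_pos: [0.5016, 0.2101, 0.1117]
ee_rot: [-3.141, 0.0, 1.288]
wrist_force: [-0.2, 0.4, -0.7]
width: 0.0005
```

{"name": "play_rows", "arguments": {"rows": [{"linear": [0,0,0.2],"spin": 0},{"linear": [0,0,0.1],"spin": 0},{"linear": [0,0,0.1],"spin": 0},{"linear": [0,0,0],"spin": 0},{"linear": [0,0,0],"spin": 0}]}}

```text
time: 27.63
tool_pos: [0.502, 0.2102, 0.1097]
ee_rot: [3.14, -0.001, 1.288]
wrist_force: [-2.7, -2.1, 6.9]
width: 0.0002
```

{"name": "play_rows", "arguments": {"rows": [{"linear": [0,0,0.1],"spin": 0},{"linear": [0,0,0.1],"spin": 0},{"linear": [0,0,0],"spin": 0},{"linear": [0,0,0],"spin": 0}]}}

```text
time: 27.97
tool_pos: [0.502, 0.2103, 0.1096]
ee_rot: [3.14, -0.001, 1.288]
wrist_force: [-5.3, -2.4, 13.4]
width: 0.0005
```

{"name": "play_rows", "arguments": {"rows": [{"linear": [0,0,0.1],"spin": 0},{"linear": [0,0,0.1],"spin": 0},{"linear": [0,0,0],"spin": 0},{"linear": [0,0,0],"spin": 0}]}}

```text
time: 28.3
tool_pos: [0.502, 0.2103, 0.1096]
ee_rot: [3.139, -0.001, 1.288]
wrist_force: [-9.4, -3.1, 20.3]
width: 0.0005
```

{"name": "play_rows", "arguments": {"rows": [{"linear": [0,0,0.1],"spin": 0},{"linear": [0,0,0.1],"spin": 0},{"linear": [0,0,0],"spin": 0},{"linear": [0,0,0],"spin": 0}]}}

```text
time: 28.63
tool_pos: [0.5021, 0.2103, 0.1095]
ee_rot: [3.138, -0.002, 1.288]
wrist_force: [-11.0, -4.1, 28.0]
width: 0.0007
```

{"name": "play_rows", "arguments": {"rows": [{"linear": [0,0,-0.5],"spin": 0},{"linear": [0,0,-1],"spin": 0},{"linear": [0,0,-2],"spin": 0},{"linear": [0,0,-3],"spin": 0},{"linear": [0,0,-3],"spin": 0},{"linear": [0,0,-2],"spin": 0},{"linear": [0,0,-1],"spin": 0},{"linear": [0,0,0],"spin": 0},{"linear": [0,0,0],"spin": 0},{"linear": [0,0,0],"spin": 0},{"linear": [0,0,0],"spin": 0}]}}

```text
time: 29.55
tool_pos: [0.5008, 0.2099, 0.2244]
ee_rot: [-3.138, 0.002, 1.288]
wrist_force: [0.3, -0.5, 0.5]
width: 0.0009
```

```bash
python3 - <<'E'
from bench import robot
o=robot.get_obs();print(o["time"],o["tool_pos"],o["wrist_force"]);print(robot.close_job())
E
```

```text
29.55 [0.50082542 0.20985451 0.22439222] [ 0.28432376 -0.51162852  0.54255443]
the job is handed in; nothing more can be done
None
```

The mould is closed. The upper half sits on both guide pins, big hole on big pin, past the catches and home on the spacer frame. I handed the job in at 29.6 s with the gripper clear.

**How it went**
- **Extra step on the bench:** The gripper only points down, so the plate came off the stand still tilted. I pressed it flat on clear bench with about 20 N, opened the jaws and gripped it again level. Then I carried it over to the lower half.
- **Pressing home:** It went onto the pins with no measurable force. It passed the catches at about 5–6 N on the wrist sensor (12–13 N counting the plate's weight). I pressed until it stopped moving, at 27 N, then let go.

**Last checks**
- **Press check:** With the fingers closed, I pushed on the handle bar from 7 to 28 N and it moved no more than 0.2 mm, so the plate is resting on something rigid. That contact puts its underside about 4 mm above the parting face, within the possible frame heights.
- **Camera check:** After release, the last wrist-camera view fitted the plate as level to about 0.5° (uncertainty about 0.4°) and its underside 5–6 mm above the parting face, accurate to a millimetre or two.

**What disagreed**
- The gripper's height during the first press put the plate 3–5 mm too low, so the bar probably slipped a little in the pads. I did the press check because of this.
- My earlier camera estimate of the frame height, about 0 mm, was unusable.

I did not touch the jar, bottle or scraper, but I did not measure their positions again at the end.

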